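# Fit a clean cab air filter and close its housing

### The arm

A 6-joint arm with a two-finger parallel gripper is mounted at the origin on the work surface. World frame = base frame: x ahead of the robot, y to its left, z up, the work surface at z = 0. Lengths are in mm, angles in rad, forces in N, time in s.
With the tool pointing down it reaches from about 350 to 850 mm from the base axis. Payload 8.1 kg.
Tool frame: the origin (TCP) lies midway between the tips of the shut fingers; the grasp point (between the pads) lies ctrl.pinch_z behind it (ctrl.pinch_z is the distance from the TCP to the grasp point, in mm); z points along the fingers, y is the line along which they close (so a half turn about z gives the same grasp; the last joint's range is limited). The gripper opens to 85 mm and grips with 20 to 120 N. Pads are 22 mm wide; open, the fingers measure 114 mm over their backs; the gripper's body (76 mm by 85 mm) begins 54 mm behind the grasp point. The pads swing forward as they close: fully open they stand 13 mm farther back than shut.
Start: joints at [-1.413, 0.13, 1.488, -0, 1.523, -0.085], TCP at [144.273, -582.401, 231.292] pointing down, gripper open.
Joint ranges: [-2.96, 2.96], [-0.89, 2.26], [0.02, 2.5], [-1.34, 4.48], [0, 2.73], [-2.66, 2.66]. Speed limits (rad/s): [2.39, 2.39, 2.79, 3.14, 3.14, 3.14].

### API

Orientations are given as a 3x3 rotation matrix whose columns are the frame's x, y, z axes.
In Python, from bench import ctrl gives the robot as it stands. Calls block until the motion is done:
- ctrl.goto(position, orientation): joint-space move of the TCP to a pose.
- ctrl.move_straight(position, v=150, rot=None): straight line of the TCP; rot=None keeps the orientation; v is the mean speed in mm/s.
- ctrl.movej(angles): joint-space move.
- ctrl.ungrasp() and ctrl.close(strength=None): open the fingers fully, or close them until they stop; strength is the grip in N (None keeps the last).
- ctrl.dwell(seconds).
- ctrl.inverse_kinematics(position, orientation): joint angles nearest the present ones, or None.
- ctrl.camera(name): name is "scene" or "side" or "wrist"; returns a dict with "image" (384x512x3 uint8, blue, green, red), "depth" (384x512 float32, mm along the optical axis (not along the pixel's ray), 0 where there is no reading), "K" (3x3 intrinsics, pixels), "dist" ([k1, k2, p1, p2, k3] as OpenCV has them; the pictures are not rectified), "cam_to_world" (4x4, takes a point from camera to world coordinates). Camera axes: x right, y up, looking along -z (the intrinsics and any distortion apply to the point x, -y, -z); pixel columns grow to the right and rows downward; lengths in mm; the calibration is good to about 2 mm. A picture is of the moment at which its call begins.
A pose or a line that the arm cannot do raises ctrl.IKError and nothing moves.
- ctrl.job_done(): hands the job in; it is judged then, once.
Readings, each from a call of its own:
- ctrl.current_time_s(): time.
- ctrl.current_qpos(): joint angles.
- ctrl.current_dq(): joint speeds.
- ctrl.current_joint_torque(): joint torques, N m.
- ctrl.current_tcp_pos(): TCP position.
- ctrl.current_orientation(): TCP orientation.
- ctrl.current_force(): force on the tool from outside, world axes, zero at the start.
- ctrl.current_ft_torque(): the same for the moment, N m.
- ctrl.current_opening(): opening from 0.0 (shut) to 1.0 (fully open).
- ctrl.current_grasp_force(): force on a finger pad.
Only numpy, scipy, OpenCV 4.12 (cv2) and the standard library are available. Lean on these libraries where they do the work, as an engineer would, in place of code of your own. Each camera call takes 0.05 s, during which the arm holds its last target. There are 200 camera calls.

### The job

Take the clean white air filter with the blue tab out of the rack and slide it down into the slot of the black filter housing until it is fully home. Then set the yellow cover over the housing's neck so that it sits seated and level on the shoulder all round. Lower both parts in gently rather than dropping them, and leave the dirty brown filter in its rack and the things lying on the bench where they are.

Things in the scene. Friction and masses are not known exactly. Their poses are not given: they have to be found in the camera images.
- clean_filter: clean filter, loose, 0.13-0.25 kg: rigid white framed panel 140 mm long (x), 22 thick (y), 80 tall (z), plus a blue tab on top in the middle, 50 long (x), 12 thick (y), 30 tall (80 to 110 mm above the origin), to be gripped from above across the 12 mm. Origin: centre of the underside, z up. Starts upright in either bay of the rack. Same if turned end for end.
- old_filter: the dirty filter: same shape and axes as the clean one, brown with a black tab, loose, upright in the other bay; not to be disturbed.
- rack: fixed aluminium rack, 154 (x) by 116 (y) mm, with two bays along its x axis at y = +40 and -40 mm; each bay is 146 by 27 mm inside, its floor 6 mm and its walls' top 36 mm above the bench. Origin: centre of the underside.
- housing: fixed black filter housing: base 212 (x) by 98 (y) mm, its flat top (shoulder) 80 mm above the bench; on it a grey neck 176 by 62 mm rising 15 mm to the rim. In its middle a vertical slot 144 (x) by 26 (y) mm, edge chamfered 3 mm, floor 15 mm above the bench: a filter fully home is flush with the rim, only its tab above. Duct stub on the +x end, 60 mm across, 30 long. Origin: underside centre.
- slot_mouth (a point): centre of the slot's mouth, at rim height (95 mm above the bench); x along the slot's 144 mm, y across its 26 mm, z up.
- cover: loose yellow cover, 0.18-0.35 kg: box open below, outside 194 (x) by 80 (y) by 55 (z) mm, inside 186 by 72 by 51, with a black rib handle on top in the middle, 70 long (x), 16 thick (y), 32 tall (55 to 87 mm above the origin). Origin: centre of the open lower edge, z up. Starts open side down on the bench. Fits over the neck with 5 mm each side, onto the shoulder; same if turned end for end.
- gear: bystander: steel gear lying flat, 108 mm across, 46 mm tall with its hub; origin at the centre of the underside.
- tin: bystander: tin with a green label, 70 mm across, 85 mm tall; origin at the centre of the underside.
- screwdriver: bystander: screwdriver with a red handle, 200 mm, lying on the bench.
- wrench: bystander: steel wrench, 200 mm, lying on the bench.
Not all that is in view belongs to the job. What is meant by the cover is not turquoise, and is the larger of those in its own colour. There is more than one size of the clean_filter; the one meant has the size given above.

How it is judged (in metres and radians):
On the way, in this order (a step that is already met when the one before it is completed fails the run):
1. the clean filter stands fully home in the slot (horizontal distance between clean_filter and slot_mouth below 0.006 m and angle between the x axis of clean_filter and the x axis of slot_mouth, either way round below 0.08 rad and z of clean_filter in the frame of slot_mouth below -0.076 m and angle between clean_filter's own z axis and vertical below 0.08 rad), for 0.2 s.
2. the cover sits over the neck, down on the shoulder and level (horizontal distance between cover and slot_mouth below 0.012 m and angle between the x axis of cover and the x axis of slot_mouth, either way round below 0.12 rad and z of cover in the frame of slot_mouth below -0.012 m and angle between cover's own z axis and vertical below 0.035 rad), for 0.2 s.
At the end, for the whole second after the job is handed in: Clean filter in the slot: underside within 4 mm of its floor, centred within 6 mm, in line and upright within 0.08 rad. Cover over the neck: centred within 12 mm, in line within 0.12 rad, down on the shoulder within 3 mm, level within 0.035 rad. Both at rest (all of step 1 and all of step 2 and linear speed of each of clean_filter, cover below 0.02 m/s); the robot touches nothing.
It fails at once if the clean filter is dropped into the slot (faster than 0.6 m/s at or in the mouth) (horizontal distance between clean_filter and slot_mouth below 0.03 m and z of clean_filter in the frame of slot_mouth below 0.02 m and linear speed of clean_filter above 0.6 m/s).
It fails at once if the cover is dropped onto the housing (faster than 0.6 m/s just above the neck) (horizontal distance between cover and slot_mouth below 0.03 m and z of cover in the frame of slot_mouth below 0.03 m and linear speed of cover above 0.6 m/s).
It fails at once if the dirty filter is moved more than 25 mm (distance of old_filter from where it was at the start of the episode above 0.025 m).
It fails at once if the gear, tin, screwdriver or wrench is moved more than 30 mm (distance of any of gear, tin, screwdriver, wrench from where it was at the start of the episode above 0.03 m).
It also fails if it takes over 72 s, if anything falls off the work surface, if the arm or the gripper's body presses on something with over 40 N, if the wrist force passes 120 N, or if a joint passes its speed limit or range.

## Working session

There is one attempt and no reset: what is moved stays moved. The work goes in short steps, each a Python script; the robot and the scene stay as the last script left them, time stands still between calls to the robot, and variables do not carry over. Pictures are saved under pics/ and viewed, at most 10 in all, crops included, and the job is handed in when it is done.

```bash
ls; mkdir -p pics
python3 - <<'E'
from bench import ctrl
import cv2,numpy as np
for n in ("scene","side"):
    c=ctrl.camera(n); cv2.imwrite(f"pics/{n}0.png",c["image"]); np.savez(f"pics/{n}0.npz",**c)
    print(n,c["K"].tolist(),c["dist"],c["cam_to_world"].round(2).tolist())
print(ctrl.pinch_z,ctrl.current_time_s())
E
```

```text
pics
scene [[435.60632531890786, 0.0, 257.251142920536], [0.0, 435.60632531890786, 191.37051688914715], [0.0, 0.0, 1.0]] [-0.06883397  0.          0.          0.          0.        ] [[0.64, -0.46, 0.61, 1351.91], [0.77, 0.38, -0.52, -831.19], [0.01, 0.8, 0.6, 887.6], [0.0, 0.0, 0.0, 1.0]]
side [[450.64579537821453, 0.0, 254.00794907867953], [0.0, 450.64579537821453, 192.19400106990523], [0.0, 0.0, 1.0]] [-0.08458829  0.          0.          0.          0.        ] [[0.87, 0.26, -0.42, -154.89], [-0.49, 0.48, -0.73, -1313.62], [0.01, 0.84, 0.55, 958.53], [0.0, 0.0, 0.0, 1.0]]
18.700000000000003 0.1
```

View pics/scene0.png

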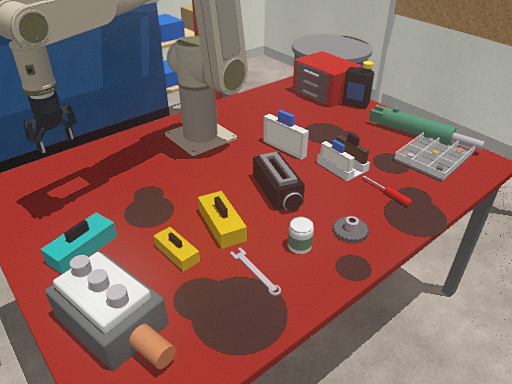

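View pics/side0.png

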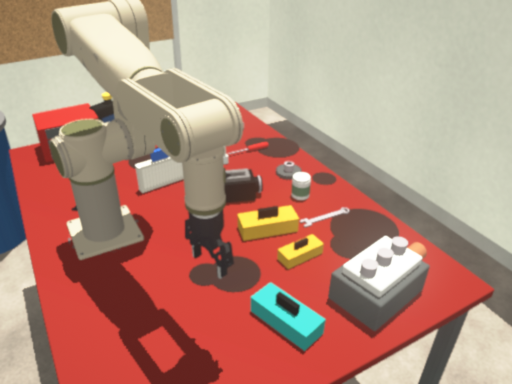

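Scene view. White/blue filter candidates are (287,135), free-standing and large, and (338,158), in the rack with the brown one at (353,148). Cover candidates are yellow at (221,218), larger, yellow at (177,248), smaller, and turquoise at (80,240). The housing is at (278,180). By the description I choose (338,158) and (221,218). Next I check them by crop and by size.

```bash
cat > h.py <<'E'
import numpy as np, cv2
def cloud(c):
    """world xyz per pixel (mm), nan without depth"""
    h,w=c["depth"].shape
    uv=np.stack(np.meshgrid(np.arange(w),np.arange(h)),-1).reshape(-1,1,2).astype(np.float64)
    n=cv2.undistortPoints(uv,c["K"],c["dist"]).reshape(h,w,2)
    d=np.where(c["depth"]>0,c["depth"],np.nan).astype(float)
    p=np.stack([n[...,0]*d,-n[...,1]*d,-d],-1)
    M=c["cam_to_world"]; return p@M[:3,:3].T+M[:3,3]
def rect(P):
    (c,s,a)=cv2.minAreaRect(P[:,:2].astype(np.float32))
    if s[0]<s[1]: s=s[::-1]; a+=90
    return np.round(c,1),np.round(s,1),round((a+90)%180-90,1)
def rep(name,P,m,lo,hi):
    Q=P[m&(P[...,2]>lo)&(P[...,2]<hi)]
    if len(Q)<8: print(name,"few",len(Q)); return
    print(name,len(Q),*rect(Q),"z",np.percentile(Q[:,2],[2,50,98]).round(1))
E
python3 - <<'E'
import numpy as np,cv2
from h import *
c=dict(np.load("pics/scene0.npz")); P=cloud(c); I=c["image"]; H=cv2.cvtColor(I,cv2.COLOR_BGR2HSV)
def win(u0,u1,v0,v1):
    m=np.zeros(I.shape[:2],bool); m[v0:v1,u0:u1]=1; return m
h,s,v=H[...,0],H[...,1],H[...,2]
blue=(h>100)&(h<130)&(s>120); yel=(h>18)&(h<35)&(s>120)
rep("table",P,win(300,340,330,360),-50,50)
rep("bluetab near rack",P,win(318,352,138,158)&blue,20,200)
rep("bluetab big",P,win(270,302,105,130)&blue,20,200)
rep("rackbox",P,win(312,375,128,182),10,200)
rep("white rackfilter",P,win(312,360,138,182)&(s<60)&(v>150),40,200)
rep("white big",P,win(260,312,110,160)&(s<60)&(v>150),10,200)
for n,w in(("yel big",win(190,250,185,250)),("yel small",win(150,202,220,272))):
    rep(n+" top",P,w&yel,30,70); rep(n+" all",P,w&yel,5,120); rep(n+" handle",P,w&(v<70),58,100)
rep("housing neck",P,win(245,312,145,215),90,105)
rep("housing shoulder",P,win(245,312,145,215),70,85)
cv2.imwrite("pics/crop1.png",cv2.resize(I[100:260,150:370],(770,560),interpolation=cv2.INTER_CUBIC))
E
```

```text
table 152 [ 943.1 -319.7] [70.4 16.7] 89.7 z [-31.9 -12.1   0.6]
bluetab near rack 86 [492.9 271.7] [120.1  39.7] -50.3 z [ 67.1 100.1 115.2]
bluetab big 143 [290.  198.4] [75.  22.6] 10.0 z [112.3 135.7 155.3]
rackbox 1494 [551.7 280.4] [225.2 122.9] -2.8 z [ 11.4  58.9 113.5]
white rackfilter 310 [518.5 269.2] [142.6  83.3] -4.4 z [40.8 62.5 86.1]
white big 968 [347.1 146.3] [303.3 167.4] -42.6 z [ 13.6  67.  112.6]
yel big top 1194 [ 495.7 -305.2] [204.6 173.7] -14.0 z [32.2 52.3 56.2]
yel big all 1489 [ 495. -305.] [205.9 173.7] -14.0 z [ 7.7 51.6 56.6]
yel big handle 49 [ 504.9 -261.9] [72.5 13.7] -14.6 z [58.8 72.  85.9]
yel small top 679 [ 522.  -432.8] [144.2  60.4] 3.9 z [31.4 37.  41.5]
yel small all 942 [ 522.2 -433.1] [144.7  60.8] 3.4 z [ 6.3 36.1 41.1]
yel small handle 22 [ 522.  -433.4] [49.8 10.7] -0.1 z [58.3 59.4 62.2]
housing neck 363 [471.9  -3.6] [179.1  65.6] -18.1 z [90.2 92.6 96.5]
housing shoulder 608 [482.6  -6.6] [239.2 101.9] -18.6 z [70.5 77.5 83.9]
```

View pics/crop1.png

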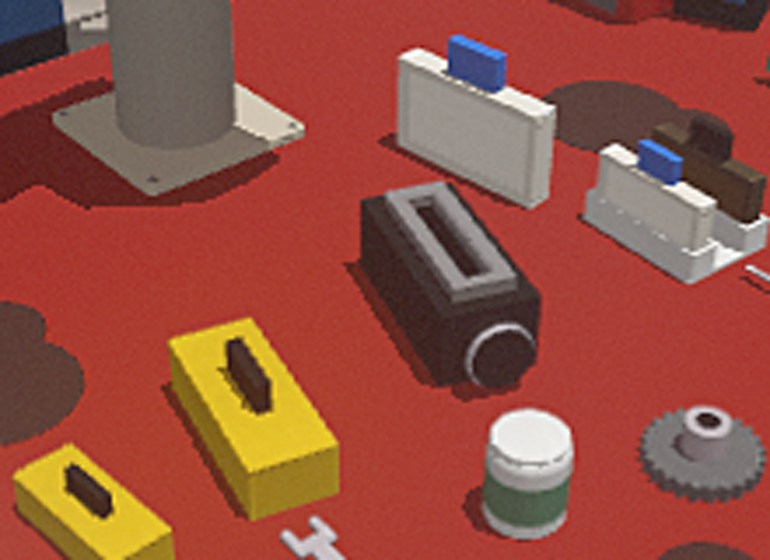

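The crop confirms the choice. The rack filter at scene (338,158) has a visible length of about 142 mm and its top at about 86 mm, while the free-standing one is larger, about 112 mm to its frame. The larger yellow box at (221,218) has its top at 55 mm; the small one's is at 41. Now the wrist views from above.

```bash
cat >> h.py <<'E'
def R(a):
    a=np.radians(a); c,s=np.cos(a),np.sin(a)
    return np.array([[c,s,0],[s,-c,0],[0,0,-1.]])
E
python3 - <<'E'
from bench import ctrl
from h import *
print(ctrl.current_orientation().round(2).tolist())
ims=[]
for n,(x,y,a) in {"cov":(505,-262,-14),"hou":(475,-4,-18),"rack":(530,285,-50)}.items():
    for b in (a,a+180,a-180):
        q=ctrl.inverse_kinematics([x,y,370],R(b)); print(n,b,None if q is None else np.round(q,2))
    ctrl.goto([x,y,370],R(a)); ctrl.dwell(.2)
    c=ctrl.camera("wrist"); np.savez(f"pics/w_{n}.npz",**c); ims.append(cv2.resize(c["image"],(400,300)))
    print(c["cam_to_world"].round(2).tolist())
ims.append(ims[0]*0)
cv2.imwrite("pics/w.png",np.vstack([np.hstack(ims[:2]),np.hstack(ims[2:])]))
print(ctrl.current_time_s())
E
```

```text
[[0.97, 0.24, -0.0], [0.24, -0.97, 0.0], [0.0, -0.0, -1.0]]
cov -14 [-0.57  0.03  1.34 -0.    1.77  1.25]
cov 166 [-0.57  0.03  1.34 -0.    1.77 -1.9 ]
cov -194 [-0.57  0.03  1.34 -0.    1.77 -1.9 ]
[[-0.24, 0.92, 0.29, 580.57], [-0.97, -0.23, -0.07, -281.55], [-0.0, -0.3, 0.95, 512.08], [0.0, 0.0, 0.0, 1.0]]
hou -18 [-0.12 -0.22  1.58 -0.    1.78  1.77]
hou 162 [-0.12 -0.22  1.58 -0.    1.78 -1.37]
hou -198 [-0.12 -0.22  1.58 -0.    1.78 -1.37]
[[-0.31, 0.91, 0.29, 549.72], [-0.95, -0.3, -0.09, -29.18], [0.0, -0.3, 0.95, 512.2], [0.0, 0.0, 0.0, 1.0]]
rack -50 None
rack 130 [ 0.41  0.12  1.25 -0.    1.77 -0.29]
rack -230 [ 0.41  0.12  1.25 -0.    1.77 -0.29]Traceback (most recent call last):
  File "<stdin>", line 8, in <module>
bench.IKError: the arm cannot take that pose within its joint ranges
```

Run:
```python
from bench import ctrl
from h import *
ctrl.goto([520,275,370],R(-5)); ctrl.dwell(.2)
c=ctrl.camera("wrist"); np.savez("pics/w_rack.npz",**c); print(ctrl.current_time_s())
ims=[cv2.resize(np.load(f"pics/w_{n}.npz")["image"],(400,300)) for n in("cov","hou","rack")]
ims.append(ims[0]*0)
cv2.imwrite("pics/w.png",np.vstack([np.hstack(ims[:2]),np.hstack(ims[2:])]))
```

```text
4.7833
```

View pics/w.png

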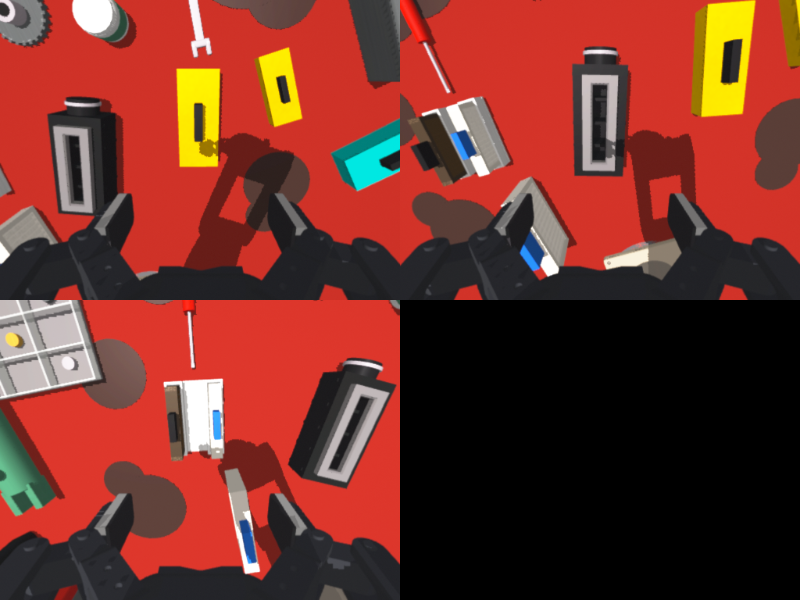

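Wrist views (panels at 0.78 scale). The cover with its handle is at (198,120) in the first panel, the housing neck and slot at (600,118) in the second, and the rack at (195,420) in the third, with the blue-tab filter on its right and the brown one on its left. The large filter stands nearby at (245,520). Next I measure each by height and colour.

Run:
```python
from h import *
def L(n):
    c=dict(np.load(f"pics/w_{n}.npz")); H=cv2.cvtColor(c["image"],cv2.COLOR_BGR2HSV); return cloud(c),H[...,0],H[...,1],H[...,2]
def win(u0,u1,v0,v1):
    m=np.zeros((384,512),bool); m[v0:v1,u0:u1]=1; return m
P,h,s,v=L("cov"); w=win(215,295,75,225); yel=(h>18)&(h<35)&(s>120)
rep("cov top",P,w&yel,48,62); rep("cov handle",P,w&~yel,78,95); rep("table",P,win(310,330,170,190),-30,30)
P,h,s,v=L("hou"); w=win(215,300,60,235)
rep("neck",P,w,88,102); rep("shoulder",P,w,72,86); rep("slotfloor",P,w,0,60); rep("table",P,win(130,160,120,160),-30,30)
# slot centre by dark pixels within neck
P,h,s,v=L("rack"); w=win(200,295,90,212); blue=(h>100)&(h<130)&(s>120)
rep("tab",P,w&blue,70,130); rep("tabtop",P,w&blue,106,126)
rep("filter top",P,w&(s<70)&(v>120),72,100); rep("rackwalls",P,w,22,45)
rep("old",P,win(200,240,90,212),70,100)
rep("table",P,win(140,170,190,200),-30,30)
```

```text
cov top 5939 [ 503.9 -257.7] [193.1  80. ] -14.0 z [53.  54.8 56.5]
cov handle 471 [ 504.9 -257.9] [68.9 13.3] -14.0 z [84.7 86.8 88.5]
table 400 [ 421.6 -357.5] [36.9 35.1] -12.0 z [-2.  -0.4  1.5]
neck 3518 [471.9  -1.1] [176.   62.1] -19.0 z [92.  94.6 96.3]
shoulder 4395 [483.1  -5. ] [235.2  98.2] -19.1 z [76.9 79.8 81.7]
slotfloor 3230 [463.1  -2. ] [301.7 158.2] -18.1 z [ 0.   1.7 58.4]
table 1193 [547.2 173.5] [71.7 50.9] -24.1 z [-2.  -0.2  1.8]
tab 324 [518.2 245.5] [49.4 11.7] -1.2 z [107.  115.6 117.3]
tabtop 317 [518.2 245.5] [49.4 11.7] -1.2 z [112.9 115.6 117.3]
filter top 1111 [519.  283.5] [139.9  98.8] -1.8 z [83.4 85.8 87.9]
rackwalls 984 [519.  284.5] [154.3 114.8] -1.8 z [23.8 35.6 42. ]
old 1131 [520. 324.] [140.4  22.4] -2.0 z [80.6 85.8 94.5]
table 298 [452.4 465.5] [55.  18.5] 84.7 z [-2.1 -0.2  1.7]
```

All sizes match: filter top 140 at z 86, tab 50×12 at z 116, neck 176×62, cover 193×80 at z 55. Grasping the filter.

Run:
```python
from bench import ctrl
from h import *
a=-1.8
ctrl.goto([518.3,245.3,190],R(a))
ctrl.move_straight([518.3,245.3,90],v=80); print(ctrl.current_force().round(1))
ctrl.close(60); print(ctrl.current_opening(),ctrl.current_grasp_force(),ctrl.current_force().round(1))
ctrl.move_straight([518.3,245.3,130],v=40)
ctrl.move_straight([518.3,245.3,260],v=120); ctrl.dwell(.2)
print(ctrl.current_opening(),ctrl.current_grasp_force(),ctrl.current_force().round(1),ctrl.current_time_s())
ctrl.goto([471.9,-1.1,260],R(-19)); ctrl.dwell(.3)
print(ctrl.current_tcp_pos().round(1),ctrl.current_opening(),ctrl.current_force().round(1),ctrl.current_time_s())
for n in("scene","side","wrist"):
    c=ctrl.camera(n); np.savez(f"pics/{n}1.npz",**c); 
    if n!="side": cv2.imwrite(f"pics/{n}1.png",c["image"])
A,B=(cv2.imread(f"pics/{n}1.png") for n in("scene","wrist"))
cv2.imwrite("pics/h1.png",np.hstack([cv2.resize(A[60:252,180:436],(400,300)),cv2.resize(B,(400,300))]))
```

```text
[-0.6  0.3  0.4]
0.12779258761149193 59.35211956501007 [ 0.1 -0.   0.9]
0.12862368611827038 59.01057779788971 [ 0.   0.5 -1.1] 10.1917
[ 4.721e+02 -3.000e-01  2.599e+02] 0.12734145338390612 [ 0.1  0.  -1.4] 11.475
```

View pics/h1.png

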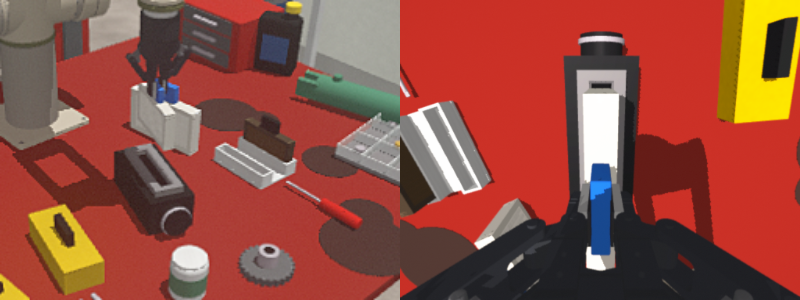

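The filter is held upright over the housing, with its white top along column 600 in the wrist panel and the rack's near bay empty. I measure the held pose against the neck.

Run:
```python
from bench import ctrl
from h import *
c=dict(np.load("pics/wrist1.npz")); P=cloud(c); H=cv2.cvtColor(c["image"],cv2.COLOR_BGR2HSV); h,s,v=H[...,0],H[...,1],H[...,2]
w=np.zeros((384,512),bool); w[60:360,215:300]=1
blue=(h>100)&(h<130)&(s>120)
rep("tab",P,w&blue,270,300); rep("white",P,w&(s<50)&(v>170),240,270)
rep("neck",P,w,90,99)
Q=P[w&(s<50)&(v>170)&(P[...,2]>245)&(P[...,2]<265)]
A=np.c_[Q[:,:2]-Q[:,:2].mean(0),np.ones(len(Q))]; k=np.linalg.lstsq(A,Q[:,2],rcond=None)[0]; print("tilt",k.round(4),Q.mean(0).round(1))
# in tool frame
Rt=ctrl.current_orientation(); t=ctrl.current_tcp_pos(); q=(Q-t)@Rt; print(rect(q),t.round(2))
print("yaw",np.degrees(np.arctan2(Rt[1,0],Rt[0,0])))
N=P[w&(P[...,2]>90)&(P[...,2]<99)]; n=(N-t)@Rt; print("neck tool y range",np.percentile(n[:,1],[.5,99.5]).round(1),"x max",np.percentile(n[:,0],99.5).round(1))
```

```text
tab 2772 [ 4.722e+02 -2.000e-01] [50.  12.2] -19.1 z [273.  285.5 288.8]
white 4631 [473.7  -0.8] [135.3  22.1] -19.2 z [254.2 255.6 256.9]
neck 3226 [476.7  -2.8] [166.5  62.2] -19.1 z [93.  94.7 96.2]
tilt [-4.000000e-04  1.700000e-03  2.555671e+02] [506.4 -11.4 255.6]
(array([ 1.7, -0.5]), array([135.3,  22.1]), 0.2) [471.98  -0.71 259.94]
yaw -18.953974747240537
neck tool y range [-30.5  31.4] x max 88.4
```

Run:
```python
from bench import ctrl
from h import *
x,y=471.9,-1.1
ctrl.move_straight([x,y,190],v=100,rot=R(-19))
for z in list(range(186,105,-8))+[105]:
    ctrl.move_straight([x,y,z],v=40)
    f=ctrl.current_force(); print(z,ctrl.current_tcp_pos().round(1),f.round(1),ctrl.current_ft_torque().round(2))
    if np.abs(f).max()>20: break
print(ctrl.current_opening(),ctrl.current_time_s())
```

```text
186 [472.   -1.1 186.2] [-0.5 -1.  -1.1] [-0.04  0.   -0.04]
178 [471.5  -1.1 177.5] [-0.1 -0.1 -1.7] [ 0.01 -0.03 -0.01]
170 [471.6  -1.1 169.5] [-0.1  0.2 -1.5] [ 0.02 -0.01  0.02]
162 [471.6  -1.1 161.6] [-0.1  0.4 -1.6] [-0.04  0.01 -0.  ]
154 [471.6  -1.1 153.5] [ 0.6 -0.1 -0.9] [ 0.    0.   -0.04]
146 [471.6  -1.1 145.5] [ 0.5  0.  -0.9] [0.   0.01 0.01]
138 [471.5  -1.1 137.5] [ 0.3  0.4 -1.7] [ 0.03 -0.08  0.02]
130 [471.5  -1.1 129.5] [-0.1 -0.4 -0.8] [-0.01 -0.01  0.02]
122 [471.5  -1.  121.5] [-0.  -0.8 -1.7] [-0.02 -0.02 -0.  ]
114 [471.5  -1.1 113.5] [ 0.6  0.8 -0.8] [ 0.05 -0.06 -0.04]
106 [471.5  -1.1 105.5] [ 0.2 -0.2 -2.8] [ 0.03  0.01 -0.03]
105 [471.9  -1.1 105. ] [ 0.2 -0.3 -2.2] [ 0.03 -0.03  0.02]
0.1307973550880508 16.475
```

It slid in freely. I touch it down on the floor, release, retreat, and look from above.

Run:
```python
from bench import ctrl
from h import *
x,y=471.9,-1.1
for z in (104,103,102):
    ctrl.move_straight([x,y,z],v=10); f=ctrl.current_force(); print(z,f.round(1))
    if f[2]>3: break
ctrl.ungrasp(); ctrl.dwell(.2)
ctrl.move_straight([x,y,200],v=120); ctrl.goto([x,y,370],R(-19)); ctrl.dwell(.2)
c=ctrl.camera("wrist"); P=cloud(c); H=cv2.cvtColor(c["image"],cv2.COLOR_BGR2HSV); h,s,v=H[...,0],H[...,1],H[...,2]
w=np.zeros((384,512),bool); w[60:240,205:300]=1
blue=(h>100)&(h<130)&(s>120)
rep("tab",P,w&blue,110,140); rep("white",P,w&(s<50)&(v>190),80,110); rep("neck",P,w&~blue,88,102)
cv2.imwrite("pics/w2.png",c["image"]); print(ctrl.current_time_s())
```

```text
104 [-0.4 -0.2 -1.3]
103 [-0.1  0.1 -1.1]
102 [ 0.3 -0.4 -1.4]
tab 303 [471.8  -1.2] [49.   9.4] -19.2 z [119.6 124.7 126.3]
white 2344 [478.6  -2.5] [159.9  59.6] -19.3 z [93.1 94.8 96.5]
neck 4818 [472.2  -1.2] [175.4  62.1] -19.0 z [92.  94.7 96.5]
20.0667
```

View pics/w2.png

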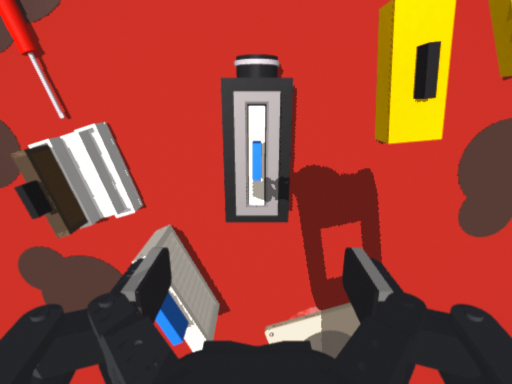

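The filter is home: tab top z 124.7 (nominal 125), centred within 1 mm, with the white top flush in the slot at pixel (257,155). Next is the cover.

Run:
```python
from bench import ctrl
from h import *
cx,cy=504.3,-257.8
ctrl.goto([cx,cy,180],R(-14))
ctrl.move_straight([cx,cy,62],v=80); print(ctrl.current_force().round(1))
ctrl.close(80); print(ctrl.current_opening(),ctrl.current_grasp_force())
ctrl.move_straight([cx,cy,90],v=40)
ctrl.move_straight([cx,cy,270],v=120); ctrl.dwell(.2)
print(ctrl.current_opening(),ctrl.current_grasp_force(),ctrl.current_force().round(1))
ctrl.goto([472.1,-1.2,270],R(-19)); ctrl.dwell(.3)
c=ctrl.camera("wrist"); P=cloud(c); H=cv2.cvtColor(c["image"],cv2.COLOR_BGR2HSV); h,s,v=H[...,0],H[...,1],H[...,2]
yel=(h>18)&(h<35)&(s>100)
Rt=ctrl.current_orientation(); t=ctrl.current_tcp_pos(); q=(P-t)@Rt
Q=q[yel&(np.abs(q[...,2]-7)<8)]
A=np.c_[Q[:,:2],np.ones(len(Q))]; print("tilt,off",np.linalg.lstsq(A,Q[:,2],rcond=None)[0].round(4),rect(Q),Q[:,:2].min(0),Q[:,:2].max(0))
print(t.round(1),ctrl.current_opening(),ctrl.current_time_s())
s2=ctrl.camera("scene")["image"]
cv2.imwrite("pics/h3.png",np.hstack([cv2.resize(s2[60:252,180:436],(400,300)),cv2.resize(c["image"],(400,300))]))
```

```text
[-0.4  0.4  0.7]
0.1710154605038271 78.69087338447571
0.16946201616266401 78.00414562225342 [ 0.   0.  -2.3]
tilt,off [ 1.0000e-04 -8.0000e-04  7.3345e+00] (array([13.4,  0.1]), array([167. ,  80.8]), -0.0) [-70.12201751 -40.33874455] [96.92123027 40.4471372 ]
[472.2  -1.9 269.9] 0.17188025313731295 27.6083
```

View pics/h3.png

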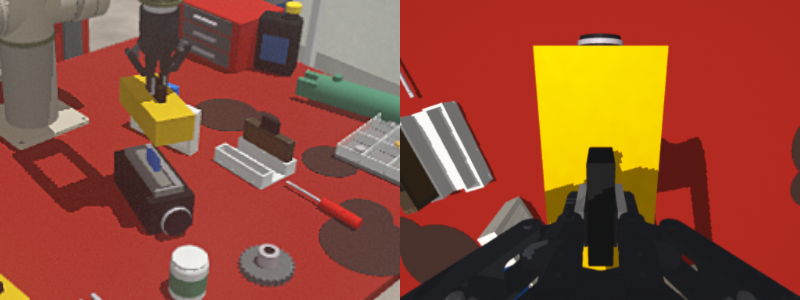

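The cover hangs level and centred in the grip (x edge +96.9, y ±40.4) above the housing with the filter tab showing. Lowering it.

Run:
```python
from bench import ctrl
from h import *
x,y=472.1,-1.2
ctrl.move_straight([x,y,195],v=100,rot=R(-19)); ctrl.move_straight([x,y,168],v=60)
z=168
while z>140.5:
    z-=4 if z>148 else 1
    ctrl.move_straight([x,y,z],v=30 if z>148 else 15); f=ctrl.current_force()
    if np.abs(f-[0,0,-2.3]).max()>5: print("contact",z,f.round(1)); break
print(z,ctrl.current_tcp_pos().round(1),f.round(1),ctrl.current_ft_torque().round(2))
ctrl.dwell(.2); 
if z<144:
    ctrl.ungrasp(); ctrl.dwell(.2); ctrl.move_straight([x,y,240],v=120); ctrl.goto([x,y,400],R(-19)); ctrl.dwell(.2)
    c=ctrl.camera("wrist"); P=cloud(c); H=cv2.cvtColor(c["image"],cv2.COLOR_BGR2HSV); h,s=H[...,0],H[...,1]
    yel=(h>18)&(h<35)&(s>100); w=np.zeros((384,512),bool); w[50:260,190:320]=1
    rep("cover top",P,w&yel,120,150)
    Q=P[w&yel&(P[...,2]>125)&(P[...,2]<145)]; A=np.c_[Q[:,:2]-Q[:,:2].mean(0),np.ones(len(Q))]; print("tilt",np.linalg.lstsq(A,Q[:,2],rcond=None)[0].round(4))
    cv2.imwrite("pics/w4.png",c["image"])
print(ctrl.current_time_s())
```

```text
contact 141 [-4.5 -0.3  7.6]
141 [472.3  -1.2 142.1] [-4.5 -0.3  7.6] [0.1  0.73 0.04]
cover top 7443 [471.7  -0.8] [193.7  80.2] -19.0 z [133.2 134.8 136.4]
tilt [2.00000e-04 6.00000e-04 1.34796e+02]
35.45
```

Contact came at the shoulder. The cover top is at z 134.8 (nominal 135), level within 0.001, centred within 1 mm and in line at -19.0°. The robot is clear, so I hand in.

```bash
python3 -c "
from bench import ctrl
print(ctrl.job_done(),ctrl.current_time_s())"
```

```text
the job is handed in; nothing more can be done
the job is handed in; nothing more can be done
```

The job is handed in at about 35 s: by my last measurements the clean filter is fully home in the slot and the yellow cover is seated level on the shoulder, but no pass/fail verdict was returned.

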